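# Connect a filter to the bench air outlet through a sleeve coupler

### The arm

A 7-joint arm with a two-finger parallel gripper is mounted at the origin on the work surface. World frame = base frame: x ahead of the robot, y to its left, z up, the work surface at z = 0. Lengths are in m, angles in rad, forces in N, time in s.
With the tool pointing down it reaches from about 0.425 to 0.875 m from the base axis. Payload 4.7 kg.
Tool frame: the origin (TCP) lies at the very end of the fingers, on their centre line; the grasp point (between the pads) lies r.tcp_to_grasp behind it (r.tcp_to_grasp is the distance from the TCP to the grasp point, in m); z points along the fingers, y is the line along which they close (so a half turn about z gives the same grasp; the last joint's range is limited). The gripper opens to 87 mm and grips with 3 to 60 N. Pads are 19 mm wide; open, the fingers measure 117 mm over their backs; the gripper's body (75 mm by 190 mm) begins 51 mm behind the grasp point.
Start: joints at [1.275, 0.321, -0.07, 1.45, 0.023, 1.371, -0.057], TCP at [0.198, -0.619, 0.223] pointing down, gripper open.
Joint ranges: [-2.86, 2.86], [-0.3, 2.09], [-1.38, 1.24], [0.06, 2.45], [-1.56, 4.7], [0.09, 2.05], [-2.69, 2.69]. Speed limits (rad/s): [2.57, 2.57, 3.14, 3.14, 3.14, 3.14, 3.14].

### API

Orientations are given as a 3x3 rotation matrix whose columns are the frame's x, y, z axes.
In Python, from cell import r gives the robot as it stands. The module is installed in compiled form; this text tells all that it offers.
- The arm moves only by the shell command python3 -m pendant 'ROWS'. ROWS is JSON, one flat list of numbers, 5 for each row, row after row: the opening, from 0 (shut) to 1 (fully open), then the shift along the tool's x, y, z normalised to -1 to 1, where 1 is 0.025 m, then the turn about the tool's z normalised to -1 to 1, where 1 is 0.1 rad. A call has 1 to 8 rows; each row shifts and turns the commanded pose from where the row before left it, along the tool's axes as they then stand; what a row does not reach is not made up. A row lasts 1/12 s, in which the tool goes at most 41.7 mm and 7.16 degrees, less where a joint would pass 70% of its speed; a pose out of reach is approached as far as the arm can. A call with a number of a shift or a turn outside -1 to 1 is refused whole. A call with a gripper value outside its range is refused whole. The fingers move at their own pace and stop on an object; the grip force is fixed at half the most. Time passes only in rows, so rows that do not move let the fingers close. It gives the time, the measured TCP pose, the force, the opening and the grip force at its end, in the units of the state.
- r.get_state(): the state, without advancing time (a new reading comes with each control period).
- r.capture(name): name is "scene" or "top"; returns the picture (400x640x3 uint8, red, green, blue); there is no depth.
- r.camera_info(name): a dict with "fovy" (degrees; the focal length in pixels is half the picture's height over the tangent of half this angle, whatever the lens; pixels are square), "cx", "cy" (the principal point, pixels), "world_from_camera" (4x4, takes a point from camera to world coordinates). Camera axes: x right, y down, z forward; pixel columns grow to the right and rows downward; lengths in m; the calibration is good to about 2 mm. A picture is of the moment at which its call begins. camera_info takes no time and is no camera call.
- r.hand_in(): hands the job in; it is judged then, once.
The state is a dict: "time": time; "qpos": joint angles; "joint_vel": joint speeds; "joint_efforts": joint torques, N m; "tcp_pos": TCP position; "tcp_rot": TCP orientation; "ft_force": force on the tool from outside, world axes, zero at the start; "torque": the same for the moment, N m; "finger_gap": finger opening in m; "gripper_force": force on a finger pad.
Only numpy, scipy, OpenCV 4.12 (cv2) and the standard library are available. Lean on these libraries where they do the work, as an engineer would, in place of code of your own. Each camera call takes 0.05 s, during which the arm holds its last target. There are 200 camera calls.

### The job

Connect the blue air filter to the quick coupler on the bench's air outlet: pull the green sleeve back (down) until the red catch holds it, then seat the filter's nipple fully home in the coupler so that the sleeve trips, springs forward (up) again and locks the filter in. Feel your way in and press gently, do not force it; let go at the end and leave the other things on the bench alone.

Things in the scene. Friction and masses are not known exactly. Their poses are not given: they have to be found in the camera images.
- outlet: Air outlet: fixed aluminium block 80 x 80 x 30 mm high; origin under its centre, z up. On its centre stands the upright quick coupler: a brass tube, 27.6 mm outer, 19.6 mm inner diameter, open at the top (its mouth). How far it is screwed in VARIES and is not measured: the mouth is 108 to 116 mm above the table, to be felt or seen. The heights in the other entries are given from the mouth.
- sleeve (a joint): Travel of the green sleeve, pulled back = down, m: 0 forward, end stop 0.0145. A plain ring round the tube, 36 mm outer diameter, 28 mm long; forward, its top is 6 mm below the mouth. Sprung forward with 3 N (at 0) to 6 N (back). Past 0.0125 the catch snaps over its top edge and holds it at about 0.012 when let go. With the nipple not home the lock pins stop it near 0.009.
- catch (a joint): Red catch lever (rad), 8 mm wide, on the block's +x side of the tube, 14 to 23 mm from the axis, 18 mm below to 3 mm above the mouth; grip the sleeve from the block's +y and -y sides to clear it. 0: hooked over the sleeve; about 0.16: leaning on the forward sleeve; more: pressed open. The filter's collar presses its tip and frees the sleeve 0 to 2 mm before meeting the mouth.
- valve (a joint): Black valve disc inside the tube, m pushed down (0 at rest). It lies 28 mm below the mouth and pushes back on the nipple with 3 to 6 N over the last 6 mm, so an unlocked filter pops up again. Above it, 19 mm below the mouth, two lock pins bar the bore while the sleeve is forward; they draw back with the sleeve and, as it springs forward, enter the nipple's groove.
- filter: Loose filter, about 180 g, upright in the stand; origin: underside centre of its brass collar, z up. Above: collar 48 mm wide, 5 thick; neck 28 mm wide up to 18 mm; blue cylinder 32 mm wide, 18 to 80 mm up. Below: steel nipple 18 mm wide, 34 long, its last 4 mm tapered to 12. Home = collar on the mouth, pressed with 10 to 15 N; locked, it may rise 2.5 mm. Over 38 N on the coupler is forcing it.
- stand: Fixed black stand block 75 x 75 x 45 mm high with a 27 mm wide upright hole that holds the filter's nipple loosely, the collar resting on its top; origin at the centre of its underside.
- spool: Bystander: orange solder spool, 56 mm diameter, 40 mm high, standing; origin under its centre.
- flux: Bystander: white flux bottle, 36 mm diameter, 75 mm high; origin under its centre.
- board: Bystander: red circuit board 110 x 50 mm on 8 mm brass feet, about 20 mm high in all; origin under its centre on the table.
Mind the look-alikes: they are no part of the job. What is shaped like the filter but orange is not meant. Of the things that look like the outlet, the larger one is meant.

How it is judged:
On the way:
1. the sleeve is pulled back and stays back by the catch, with no finger on it (value of joint sleeve above 0.0105 m and contact force between the arm and outlet below 0.1 N and contact force between the fingers and anything else below 0.1 N), for 0.3 s.
At the end, for the whole second after the job is handed in: The filter stands upright (within 0.08 rad) in the coupler on the outlet's axis (within 4 mm), its collar underside lower than 120.5 mm above the outlet's underside, locked in by the sleeve, which is sprung forward again (joint below 3 mm); the filter is at rest and released (value of joint sleeve below 0.003 m and horizontal distance between filter and outlet below 0.004 m and z of filter in the frame of outlet below 0.1205 m and angle between filter's own z axis and vertical below 0.08 rad and linear speed of filter below 0.02 m/s and contact force between the arm and filter below 0.1 N); the robot touches nothing.
It fails at once if the filter is forced: more than 38 N between filter and coupler (contact force between filter and outlet above 38 N).
It fails at once if a bystander is moved more than 20 mm (distance of any of spool, flux, board from where it was at the start of the episode above 0.02 m).
It also fails if it takes over 70 s, if anything falls off the work surface, if the arm or the gripper's body presses on something with over 40 N, if the wrist force passes 120 N, or if a joint passes its speed limit or range.

## Working session

There is one attempt and no reset: what is moved stays moved. The work goes in short steps, Python scripts to look and compute and a shell command to move; the robot and the scene stay as the last step left them, time stands still between calls to the robot, and variables do not carry over. Pictures are saved under pics/ and viewed, at most 10 in all, crops included, and the job is handed in when it is done.

```bash
mkdir -p pics
python3 - <<'E'
from cell import r
import cv2,numpy as np
for n in("scene","top"):
    im=r.capture(n);cv2.imwrite(f"pics/{n}0.png",im[:,:,::-1])
    i=r.camera_info(n);print(n,i["fovy"],i["cx"],i["cy"],np.round(i["world_from_camera"],4).tolist(),{k for k in i})
s=r.get_state()
for k in s:print(k,np.round(s[k],3).tolist())
print(r.tcp_to_grasp)
E
```

```text
scene 44.11056781043376 319.5103859232726 198.59032272957816 [[0.798, 0.477, -0.3684, 0.9696], [0.6027, -0.6321, 0.487, -0.4496], [-0.0006, -0.6106, -0.7919, 0.9029], [0.0, 0.0, 0.0, 1.0]] {'fovy', 'cx', 'world_from_camera', 'cy'}
top 53.370840855339225 317.15864225677177 197.8318922044931 [[0.022, -0.9841, 0.1764, 0.451], [-0.9996, -0.025, -0.0146, 0.0553], [0.0188, -0.176, -0.9842, 0.8837], [0.0, 0.0, 0.0, 1.0]] {'fovy', 'cx', 'world_from_camera', 'cy'}
time 0.1
qpos [1.275, 0.322, -0.07, 1.452, 0.023, 1.371, -0.057]
joint_vel [-0.0, -0.0, 0.0, -0.003, -0.0, -0.003, -0.001]
joint_efforts [0.0, -49.257, -0.406, -31.34, -0.064, 0.039, 0.0]
tcp_pos [0.198, -0.619, 0.222]
tcp_rot [[0.952, 0.305, -0.001], [0.305, -0.952, 0.002], [-0.0, -0.002, -1.0]]
ft_force [-0.128, 1.208, -0.349]
torque [-0.037, 0.024, 0.037]
gripper_force 0.0
finger_gap 0.087
0.0187
```

View pics/scene0.png

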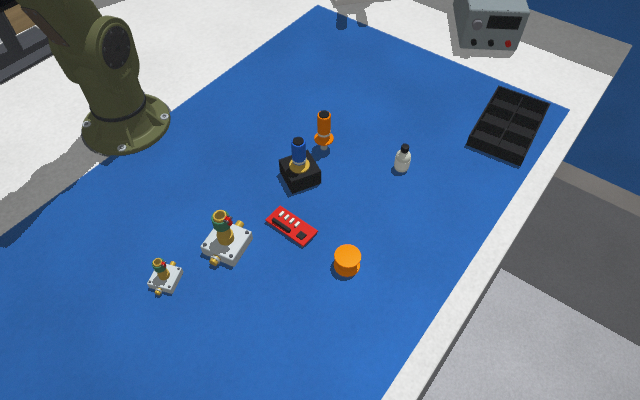

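View pics/top0.png

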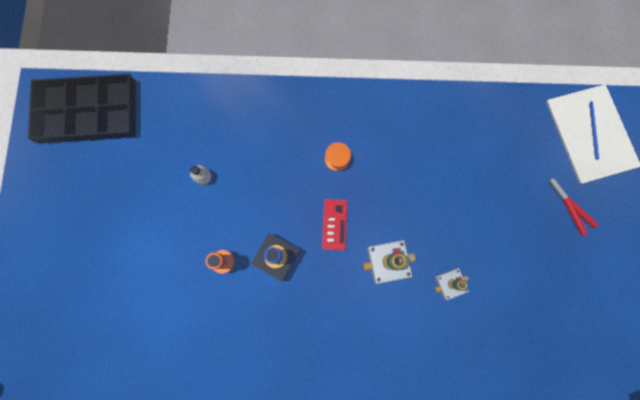

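The blue filter stands in the black stand at scene (299,165), top (277,257). The orange look-alike is at scene (323,128). There are two outlets: the larger at scene (227,240), top (391,262), and a smaller one at scene (163,278), top (454,284). The larger one fits the description. I'll confirm both in enlarged crops.

Run:
```python
import cv2,numpy as np
t=cv2.imread("pics/top0.png");s=cv2.imread("pics/scene0.png")
c=lambda im,x,y,w,h,f:cv2.resize(im[y:y+h,x:x+w],None,fx=f,fy=f,interpolation=cv2.INTER_CUBIC)
a=c(t,350,225,100,75,4);a2=c(t,240,220,100,75,4)
b=c(s,190,195,100,75,4);b2=c(s,260,125,100,75,4)
cv2.imwrite("pics/crop0.png",np.vstack([np.hstack([a,a2]),np.hstack([b,b2])]))
```

```text
(no output)
```

View pics/crop0.png

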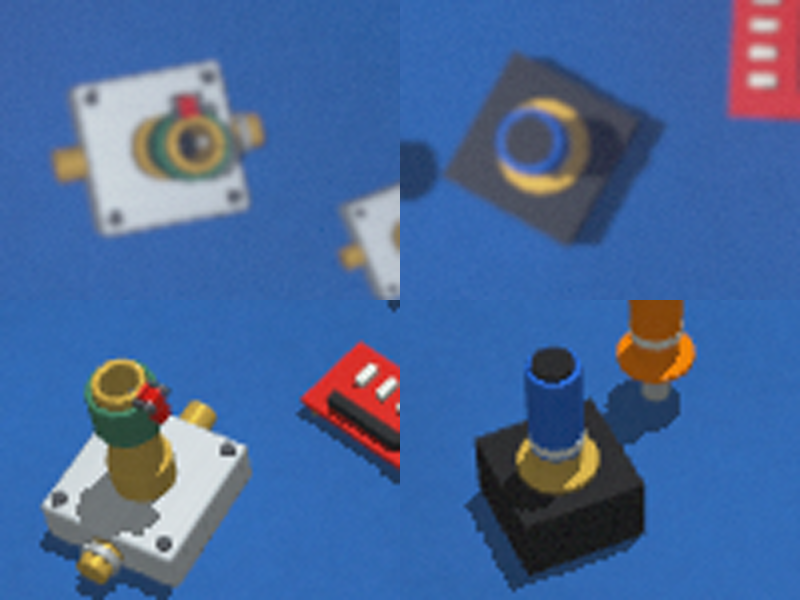

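Crops: the larger outlet has green sleeve, red catch and an 80 mm block (mouth at top (398.5,261), scene (220.2,215.7)). The blue filter in the black stand is the one meant (cap at top (272.5,255.7), scene (298.2,141)).

```bash
cat > h.py <<'E'
from cell import r
import numpy as np,cv2
def ray(n,p):
    i=r.camera_info(n);T=np.array(i["world_from_camera"]);f=200/np.tan(np.radians(i["fovy"]/2))
    d=T[:3,:3]@[(p[0]-i["cx"])/f,(p[1]-i["cy"])/f,1];return T[:3,3],d/np.linalg.norm(d)
def atz(n,p,z):
    o,d=ray(n,p);return o+d*(z-o[2])/d[2]
def tri(a,b):
    o,d=ray("top",a);q,e=ray("scene",b)
    s=np.linalg.lstsq(np.c_[d,-e],q-o,rcond=None)[0];A=o+s[0]*d;B=q+s[1]*e
    return (A+B)/2,np.linalg.norm(A-B)
def px(n,P):
    i=r.camera_info(n);T=np.linalg.inv(i["world_from_camera"]);f=200/np.tan(np.radians(i["fovy"]/2))
    c=T[:3,:3]@P+T[:3,3];return np.array([i["cx"]+f*c[0]/c[2],i["cy"]+f*c[1]/c[2]])
E
python3 - <<'E'
from h import *
np.set_printoptions(precision=4,suppress=True)
print("mouth",*tri((350+194/4,225+144/4),(220.25,215.75)))
for z in(.108,.112,.116):print(atz("top",(350+194/4,225+144/4),z),atz("scene",(220.25,215.75),z))
print("cap",*tri((272.5,255.75),(298.25,141)),atz("top",(272.5,255.75),.125),atz("scene",(298.25,141),.125))
S=np.array([atz("top",(350+u/4,225+v/4),.03) for u,v in((91,97),(208,76),(234,196),(116,218))])
print("screws",S,S.mean(0));d=S[1]-S[0];e=S[1]-S[2];print(np.linalg.norm(d),np.linalg.norm(e),np.degrees(np.arctan2(d[1],d[0])),np.degrees(np.arctan2(e[1],e[0])))
S=np.array([atz("scene",(190+u/4,195+v/4),.03) for u,v in((228,150),(59,199),(163,245))])
print("scene ctr",(S[0]+S[1])/2)
print("catch",atz("top",(350+187/4,225+103/4),.112))
S=np.array([atz("top",(240+u/4,220+v/4),.045) for u,v in((117,53),(238,120),(170,243),(45,178))])
print("stand",S,S.mean(0))
E
```

```text
mouth [ 0.4703 -0.1151  0.1111] 0.001102402819669581
[ 0.47   -0.1162  0.108 ] [ 0.4688 -0.1134  0.108 ]
[ 0.4699 -0.1153  0.112 ] [ 0.4713 -0.1151  0.112 ]
[ 0.4698 -0.1144  0.116 ] [ 0.4738 -0.1168  0.116 ]
cap [0.4746 0.1264 0.1257] 0.0019309340341962862 [0.474  0.1257 0.125 ] [0.4748 0.1277 0.125 ]
screws [[ 0.4954 -0.0786  0.03  ]
 [ 0.5081 -0.1415  0.03  ]
 [ 0.4451 -0.1543  0.03  ]
 [ 0.4324 -0.0916  0.03  ]] [ 0.4703 -0.1165  0.03  ]
0.06415493540794924 0.06420753428697919 -78.65366970598889 11.518948427688322
scene ctr [ 0.4707 -0.1158  0.03  ]
catch [ 0.4893 -0.1122  0.112 ]
stand [[0.5231 0.1419 0.045 ]
 [0.4896 0.0773 0.045 ]
 [0.4259 0.1105 0.045 ]
 [0.4575 0.1764 0.045 ]] [0.474  0.1265 0.045 ]
```

```bash
cat >> h.py <<'E'
def need(P,yaw=None):
    "units of rows to bring the TCP to P; yaw = wanted world angle of tool y, deg"
    s=r.get_state();R=np.array(s["tcp_rot"]);d=R.T@(np.array(P)-s["tcp_pos"])/.025
    a=np.degrees(np.arctan2(R[1,1],R[0,1]));t=0
    if yaw is not None:t=-np.radians((yaw-a+90)%180-90)/.1
    print("shift",d.round(2),"turn",round(t,2),"tcp",np.round(s["tcp_pos"],4),"F",np.round(s["ft_force"],1),"gap",round(float(s["finger_gap"]),4),"gf",round(float(s["gripper_force"]),1),"t",round(s["time"],2),"yaw",a.round(2),"tilt",np.round(R[:2,2],4))
E
python3 -c "
from h import *
need((.4705,-.1155,.165),101.4)"
```

```text
shift [ 16.52 -15.84   2.29] turn 1.11 tcp [ 0.198  -0.6186  0.2216] F [-0.1  1.2 -0.3] gap 0.0873 gf 0.0 t 0.1 yaw -72.25 tilt [-0.0006  0.0016]
```

```bash
python3 -m pendant '[1,0.9,-0.9,0,0, 1,0.9,-0.9,0,0, 1,0.9,-0.9,0,0, 1,0.9,-0.9,0,0, 1,0.9,-0.9,0,0, 1,0.9,-0.9,0,0, 1,0.9,-0.9,0,0, 1,0.9,-0.9,0,0]'; python3 -m pendant '[1,0.9,-0.9,0,0, 1,0.9,-0.9,0,0, 1,0.9,-0.9,0,0, 1,0.9,-0.9,0,0, 1,0.9,-0.9,0,0, 1,0.9,-0.9,0,0, 1,0.9,-0.5,0,0.5, 1,0.5,-0.2,0,0.6]'; python3 -c "
from h import *
need((.4705,-.1155,.165),101.4)"
```

```text
time: 0.77
tcp_pos: [0.3149, -0.3911, 0.2222]
tcp_rot: [[0.952, 0.305, -0.001], [0.305, -0.952, 0.0], [-0.0, -0.0, -1.0]]
ft_force: [-0.0, -0.7, 0.1]
finger_gap: 0.087
gripper_force: 0.0
time: 1.43
tcp_pos: [0.432, -0.1923, 0.2226]
tcp_rot: [[0.98, 0.201, 0.0], [0.201, -0.98, 0.0], [0.001, -0.0, -1.0]]
ft_force: [-0.0, -0.1, -1.4]
finger_gap: 0.0871
gripper_force: 0.0
shift [ 2.12 -2.7   2.31] turn 0.03 tcp [ 0.432  -0.1923  0.2226] F [-0.  -0.1 -1.4] gap 0.0871 gf 0.0 t 1.43 yaw -78.41 tilt [0.0005 0.0005]
```

```bash
python3 -m pendant '[1,0.7,-0.9,0.5,0, 1,0.7,-0.9,0.5,0, 1,0.7,-0.9,0.5,0, 1,0,0,0,0, 1,0,0,0.8,0, 1,0,0,0,0]'; python3 -c "
from h import *
cv2.imwrite('pics/s1.png',np.vstack([cv2.resize(r.capture(n)[y:y+100,x:x+130,::-1],None,fx=3,fy=3,interpolation=2) for n,x,y in(('scene',160,160),('top',330,205))]))
need((.4705,-.1155,.072),101.4)"
```

```text
time: 1.93
tcp_pos: [0.4665, -0.1189, 0.1621]
tcp_rot: [[0.98, 0.2, -0.005], [0.2, -0.98, 0.002], [-0.005, -0.003, -1.0]]
ft_force: [-1.4, -0.9, -1.0]
finger_gap: 0.0872
gripper_force: 0.0
shift [ 0.15 -0.15  3.7 ] turn 0.0 tcp [ 0.4677 -0.1199  0.1646] F [0.1 0.5 0.8] gap 0.087 gf 0.0 t 2.03 yaw -78.58 tilt [-0.002   0.0006]
```

View pics/s1.png

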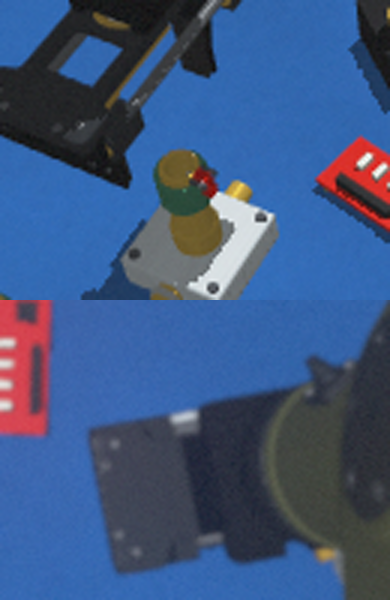

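The scene view shows the open fingers straddling the coupler along the block's y. I'll descend and grip.

```bash
python3 -m pendant '[1,0.15,-0.15,0.9,0, 1,0,0,0.9,0, 1,0,0,0.9,0, 1,0,0,0.9,0, 1,0,0,0,0, 1,0,0,0,0, 1,0,0,0.1,0]'; python3 -c "
from h import *
need((.4705,-.1155,.072),101.4)"; python3 -m pendant '[0.55,0,0,0,0, 0.5,0,0,0,0, 0.46,0,0,0,0, 0.45,0,0,0,0,0.44,0,0,0,0]'; python3 -m pendant '[0.42,0,0,0,0, 0.4,0,0,0,0,0.38,0,0,0,0]';python3 -c "
from h import *
need((.4705,-.1155,.072),101.4)"
```

```text
time: 2.62
tcp_pos: [0.473, -0.116, 0.0745]
tcp_rot: [[0.98, 0.198, 0.003], [0.198, -0.98, -0.001], [0.003, 0.002, -1.0]]
ft_force: [-0.3, -0.0, 0.2]
finger_gap: 0.0869
gripper_force: 0.0
shift [-0.1  -0.04  0.1 ] turn 0.0 tcp [ 0.473  -0.116   0.0745] F [-0.3 -0.   0.2] gap 0.0869 gf 0.0 t 2.62 yaw -78.59 tilt [ 0.003  -0.0011]
time: 3.03
tcp_pos: [0.4718, -0.1154, 0.073]
tcp_rot: [[0.98, 0.198, 0.001], [0.198, -0.98, -0.0], [0.001, 0.001, -1.0]]
ft_force: [0.1, 0.5, -0.5]
finger_gap: 0.0615
gripper_force: 0.0
time: 3.28
tcp_pos: [0.4715, -0.1152, 0.0725]
tcp_rot: [[0.98, 0.199, -0.0], [0.199, -0.98, -0.0], [-0.0, 0.0, -1.0]]
ft_force: [-0.4, -0.1, -1.3]
finger_gap: 0.0419
gripper_force: 0.0
shift [-0.04  0.    0.02] turn 0.01 tcp [ 0.4715 -0.1152  0.0725] F [-0.4 -0.1 -1.3] gap 0.0419 gf 0.0 t 3.28 yaw -78.55 tilt [-0.     -0.0001]
```

Close onto the sleeve.

```bash
python3 -m pendant '[0.2,0,0,0,0, 0,0,0,0,0, 0,0,0,0,0, 0,0,0,0,0, 0,0,0,0,0]';python3 -c "
from h import *
need((.4705,-.1155,.072),101.4)"; python3 -m pendant '[0,0,0,0.1,0, 0,0,0,0.1,0, 0,0,0,0,0]'
```

```text
time: 3.7
tcp_pos: [0.4715, -0.1152, 0.0725]
tcp_rot: [[0.98, 0.199, -0.0], [0.199, -0.98, -0.0], [-0.0, 0.0, -1.0]]
ft_force: [0.4, 0.8, -0.8]
finger_gap: 0.0341
gripper_force: 30.0
shift [-0.04  0.    0.02] turn 0.01 tcp [ 0.4715 -0.1152  0.0725] F [ 0.4  0.8 -0.8] gap 0.0341 gf 30.0 t 3.7 yaw -78.55 tilt [-0.0001 -0.0001]
time: 3.95
tcp_pos: [0.4715, -0.1152, 0.0673]
tcp_rot: [[0.98, 0.199, -0.0], [0.199, -0.98, -0.0], [-0.0, 0.0, -1.0]]
ft_force: [-1.1, 0.0, 2.8]
finger_gap: 0.0343
gripper_force: 30.0
```

```bash
python3 -m pendant '[0,0,0,0.1,0, 0,0,0,0.1,0, 0,0,0,0.1,0, 0,0,0,0,0]'; python3 -m pendant '[0,0,0,0.05,0, 0,0,0,0,0]'
```

```text
time: 4.28
tcp_pos: [0.4715, -0.1152, 0.0597]
tcp_rot: [[0.98, 0.199, -0.0], [0.199, -0.98, 0.0], [-0.0, -0.0, -1.0]]
ft_force: [-1.9, 0.8, 5.0]
finger_gap: 0.0341
gripper_force: 30.0
time: 4.45
tcp_pos: [0.4715, -0.1152, 0.0587]
tcp_rot: [[0.98, 0.199, -0.0], [0.199, -0.98, -0.0], [-0.0, 0.0, -1.0]]
ft_force: [-0.9, 1.0, 5.6]
finger_gap: 0.0345
gripper_force: 30.0
```

```bash
python3 -m pendant '[0,0,0,0.05,0, 0,0,0,0,0]'; python3 -m pendant '[0,0,0,0.05,0, 0,0,0,0,0,0,0,0,0,0]'
```

```text
time: 4.62
tcp_pos: [0.4715, -0.1152, 0.0579]
tcp_rot: [[0.98, 0.198, -0.0], [0.198, -0.98, -0.0], [-0.0, 0.0, -1.0]]
ft_force: [-2.2, 0.3, 6.8]
finger_gap: 0.0342
gripper_force: 30.0
time: 4.87
tcp_pos: [0.4716, -0.1152, 0.0579]
tcp_rot: [[0.98, 0.198, -0.001], [0.198, -0.98, -0.001], [-0.001, 0.001, -1.0]]
ft_force: [-5.9, 1.7, 17.3]
finger_gap: 0.0339
gripper_force: 30.0
```

End stop reached at 14.6 mm of travel, where the force jumps. I'll ease up and open.

```bash
python3 -m pendant '[0,0,0,-0.1,0, 0,0,0,0,0, 0.2,0,0,0,0, 0.6,0,0,0,0, 1,0,0,0,0,1,0,0,0,0,1,0,0,0,0,1,0,0,0,0]'; python3 -m pendant '[1,0,0,0,0,1,0,0,0,0,1,0,0,0,0,1,0,0,0,0,1,0,0,0,0,1,0,0,0,0,1,0,0,0,0,1,0,0,0,0]'; python3 -m pendant '[1,0,0,-0.9,0,1,0,0,-0.9,0,1,0,0,-0.9,0,1,0,0,-0.9,0,1,0,0,-0.9,0,1,0,0,-0.9,0,1,0,0,-0.5,0,1,0,0,0,0]'; python3 -c "
from h import *
cv2.imwrite('pics/s2.png',cv2.resize(r.capture('scene')[175:275,160:290,::-1],None,fx=5,fy=5,interpolation=2))
need((.474,.1265,.16),101.4)"
```

```text
time: 5.53
tcp_pos: [0.4714, -0.1153, 0.0585]
tcp_rot: [[0.98, 0.198, -0.0], [0.198, -0.98, 0.0], [-0.0, -0.0, -1.0]]
ft_force: [-0.4, 0.1, 0.4]
finger_gap: 0.0598
gripper_force: 0.0
time: 6.2
tcp_pos: [0.4715, -0.1152, 0.0588]
tcp_rot: [[0.98, 0.199, 0.0], [0.199, -0.98, -0.0], [-0.0, 0.0, -1.0]]
ft_force: [-0.4, 0.1, -0.0]
finger_gap: 0.087
gripper_force: 0.0
time: 6.87
tcp_pos: [0.4735, -0.1156, 0.2095]
tcp_rot: [[0.98, 0.198, 0.005], [0.198, -0.98, -0.002], [0.005, 0.003, -1.0]]
ft_force: [0.7, -0.1, -0.6]
finger_gap: 0.087
gripper_force: 0.0
shift [ 1.98 -9.48  1.89] turn 0.01 tcp [ 0.4724 -0.1155  0.2075] F [ 0.1 -1.  -0.6] gap 0.0872 gf 0.0 t 6.92 yaw -78.56 tilt [ 0.0027 -0.0014]
```

View pics/s2.png

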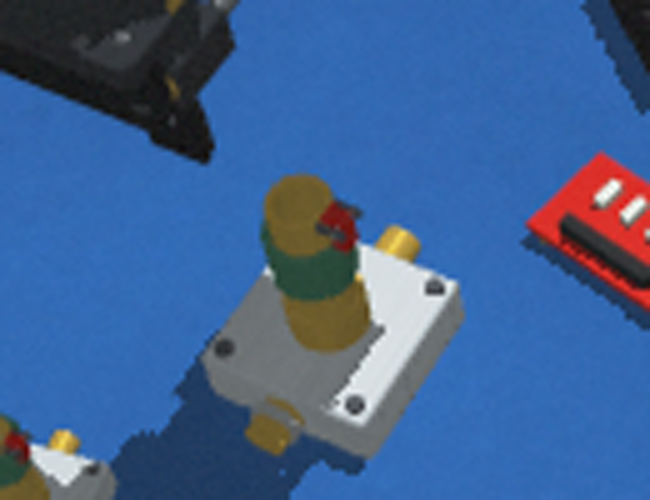

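The sleeve is held back, with its top well below the mouth and the catch hooked over. Next, the filter.

```bash
python3 -m pendant '[1,0.2,-0.9,0,0,1,0.2,-0.9,0,0,1,0.2,-0.9,0,0,1,0.2,-0.9,0,0,1,0.2,-0.9,0,0,1,0.2,-0.9,0,0,1,0.2,-0.9,0,0,1,0.2,-0.9,0,0]'; python3 -m pendant '[1,0.2,-0.9,0,0,1,0.2,-0.9,0,0,1,0,-0.5,0.5,0,1,0,0,0.5,0,1,0,0,0,0,1,0,0,0,0]'; python3 -c "
from h import *
need((.474,.1265,.081),101.4)"
```

```text
time: 7.58
tcp_pos: [0.4739, 0.07, 0.2046]
tcp_rot: [[0.98, 0.198, -0.002], [0.198, -0.98, -0.0], [-0.002, -0.0, -1.0]]
ft_force: [0.9, -0.5, 0.6]
finger_gap: 0.0873
gripper_force: 0.0
time: 8.08
tcp_pos: [0.4723, 0.1258, 0.1794]
tcp_rot: [[0.98, 0.197, -0.004], [0.197, -0.98, -0.001], [-0.004, 0.0, -1.0]]
ft_force: [0.0, 0.6, 1.1]
finger_gap: 0.0871
gripper_force: 0.0
shift [ 0.09 -0.01  3.94] turn -0.0 tcp [0.4723 0.1258 0.1794] F [0.  0.6 1.1] gap 0.0871 gf 0.0 t 8.08 yaw -78.61 tilt [-0.0037 -0.0009]
```

```bash
python3 -m pendant '[1,0.05,0,0.9,0,1,0,0,0.9,0,1,0,0,0.9,0,1,0,0,0.9,0,1,0,0,0.25,0,1,0,0,0,0,1,0,0,0,0]'; python3 -m pendant '[0.5,0,0,0,0,0.4,0,0,0,0,0.4,0,0,0,0,0.4,0,0,0,0,0.4,0,0,0,0,0.4,0,0,0,0,0.38,0,0,0,0,0.36,0,0,0,0]'; python3 -c "
from h import *
need((.474,.1265,.081),101.4)";  python3 -m pendant '[0.3,0,0,0,0,0.2,0,0,0,0,0,0,0,0,0,0,0,0,0,0,0,0,0,0,0,0,0,0,0,0]'; python3 -c "
from h import *
need((.474,.1265,.081),101.4)"
```

```text
time: 8.67
tcp_pos: [0.4752, 0.127, 0.0856]
tcp_rot: [[0.98, 0.197, 0.0], [0.197, -0.98, 0.0], [0.0, 0.0, -1.0]]
ft_force: [0.2, 0.4, 0.4]
finger_gap: 0.0871
gripper_force: 0.0
time: 9.33
tcp_pos: [0.4746, 0.1277, 0.085]
tcp_rot: [[0.98, 0.199, -0.0], [0.199, -0.98, -0.0], [-0.0, 0.0, -1.0]]
ft_force: [0.5, -0.2, 0.5]
finger_gap: 0.0415
gripper_force: 0.0
shift [-0.03  0.04  0.16] turn 0.01 tcp [0.4746 0.1277 0.085 ] F [ 0.5 -0.2  0.5] gap 0.0415 gf 0.0 t 9.33 yaw -78.55 tilt [-0.     -0.0001]
time: 9.83
tcp_pos: [0.4746, 0.1276, 0.085]
tcp_rot: [[0.98, 0.198, -0.0], [0.198, -0.98, -0.0], [-0.0, 0.0, -1.0]]
ft_force: [0.9, -0.6, -0.8]
finger_gap: 0.0315
gripper_force: 30.0
shift [-0.03  0.04  0.16] turn 0.01 tcp [0.4746 0.1276 0.085 ] F [ 0.9 -0.6 -0.8] gap 0.0315 gf 30.0 t 9.83 yaw -78.55 tilt [-0.0001 -0.0002]
```

```bash
python3 -m pendant '[0,0,0,-0.4,0,0,0,0,-0.6,0,0,0,0,-0.8,0,0,0,0,-0.9,0,0,0,0,-0.9,0,0,0,0,-0.9,0,0,0,0,-0.9,0,0,0,0,-0.3,0]'; python3 -m pendant '[0,0,0,0,0,0,0,0,0,0,0,0,0,0,0]'; python3 -c "
from h import *
need((.4705,-.1155,.225),101.4)"
```

```text
time: 10.5
tcp_pos: [0.476, 0.1286, 0.2313]
tcp_rot: [[0.98, 0.199, 0.005], [0.199, -0.98, 0.0], [0.005, 0.001, -1.0]]
ft_force: [0.4, 0.3, -1.8]
finger_gap: 0.031
gripper_force: 30.0
time: 10.75
tcp_pos: [0.4737, 0.1275, 0.2261]
tcp_rot: [[0.98, 0.199, -0.002], [0.199, -0.98, -0.0], [-0.003, -0.0, -1.0]]
ft_force: [-0.6, 0.8, -1.3]
finger_gap: 0.0313
gripper_force: 30.0
shift [-2.05  9.5   0.05] turn 0.01 tcp [0.4737 0.1275 0.2261] F [-0.6  0.8 -1.3] gap 0.0313 gf 30.0 t 10.75 yaw -78.55 tilt [-0.0025 -0.0004]
```

```bash
python3 -m pendant '[0,-0.1,0.5,0,0,0,-0.2,0.9,0,0,0,-0.2,0.9,0,0,0,-0.2,0.9,0,0,0,-0.2,0.9,0,0,0,-0.2,0.9,0,0,0,-0.2,0.9,0,0,0,-0.2,0.9,0,0]'; python3 -m pendant '[0,-0.2,0.9,0,0,0,-0.2,0.9,0,0,0,-0.2,0.9,0,0,0,-0.1,0.5,0,0,0,0,0,0,0,0,0,0,0,0,0,0,0,0,0]'; python3 -c "
from h import *
cv2.imwrite('pics/s3.png',np.vstack([cv2.resize(r.capture(n)[y:y+100,x:x+130,::-1],None,fx=3,fy=3,interpolation=2) for n,x,y in(('scene',160,140),('top',330,205))]))
need((.4705,-.1155,.225),101.4)
p=r.get_state()['tcp_pos']
for k in range(1):
  for h in(.04,.074):print(px('scene',np.array(p)-[0,0,h]))
  print(px('scene',np.array([.4705,-.1155,.111])),px('scene',np.array([.4715,-.1152,.111])))"
```

```text
time: 11.42
tcp_pos: [0.4704, -0.0474, 0.2258]
tcp_rot: [[0.98, 0.199, -0.003], [0.199, -0.98, 0.001], [-0.003, -0.001, -1.0]]
ft_force: [0.7, 0.3, -1.8]
finger_gap: 0.0312
gripper_force: 30.0
time: 12.0
tcp_pos: [0.4703, -0.1263, 0.227]
tcp_rot: [[0.98, 0.2, -0.001], [0.2, -0.98, 0.001], [-0.001, -0.002, -1.0]]
ft_force: [0.4, -0.8, -2.1]
finger_gap: 0.0314
gripper_force: 30.0
shift [ 0.09 -0.43  0.1 ] turn 0.04 tcp [ 0.4705 -0.1264  0.2274] F [-0.6  0.1 -1.2] gap 0.0314 gf 30.0 t 12.1 yaw -78.39 tilt [-0.0002  0.0004]
[209.11548154 195.60234766]
[212.30562958 206.65132712]
[219.91521932 215.97192769] [220.38880665 216.12162697]
```

View pics/s3.png

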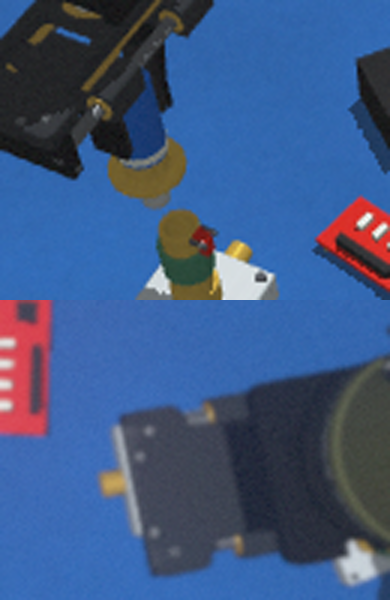

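The picture shows the filter hanging upright in the gripper. The collar is at scene (208.7,195), matching the prediction, about 11 mm short of the axis in y. I'll correct that and descend to just above the mouth.

```bash
python3 -m pendant '[0,0.1,-0.42,0,0,0,0,0,0.5,0,0,0,0,0.5,0,0,0,0,0,0,0,0,0,0,0,0,0,0,0,0]'; python3 -c "
from h import *
need((.471,-.1153,.187),101.4)"
```

```text
time: 12.6
tcp_pos: [0.4711, -0.1167, 0.2032]
tcp_rot: [[0.98, 0.199, 0.001], [0.199, -0.98, -0.0], [0.001, 0.0, -1.0]]
ft_force: [0.4, -0.4, -1.9]
finger_gap: 0.0314
gripper_force: 30.0
shift [ 0.01 -0.06  0.65] turn 0.02 tcp [ 0.4711 -0.1167  0.2032] F [ 0.4 -0.4 -1.9] gap 0.0314 gf 30.0 t 12.6 yaw -78.5 tilt [ 0.0008 -0.0003]
```

```bash
python3 -m pendant '[0,0,-0.05,0.3,0,0,0,0,0.3,0,0,0,0,0,0,0,0,0,0,0,0,0,0,0,0]'; python3 -c "
from h import *
cv2.imwrite('pics/s4.png',cv2.resize(r.capture('scene')[175:255,170:270,::-1],None,fx=6,fy=6,interpolation=2))
need((.471,-.1153,.187),101.4)
p=np.array(r.get_state()['tcp_pos'])
print(px('scene',p-[0,0,.04]),px('scene',p-[0,0,.074]))"
```

```text
time: 13.02
tcp_pos: [0.4704, -0.1162, 0.1875]
tcp_rot: [[0.98, 0.198, -0.0], [0.198, -0.98, 0.0], [-0.0, -0.0, -1.0]]
ft_force: [0.6, 0.3, -1.4]
finger_gap: 0.0315
gripper_force: 30.0
shift [ 0.02 -0.04  0.03] turn 0.01 tcp [ 0.4706 -0.1163  0.1877] F [-0.1 -0.1 -1.9] gap 0.0314 gf 30.0 t 13.07 yaw -78.56 tilt [ 0.0003 -0.0001]
[216.56672857 205.0939685 ] [219.4309181  215.46636177]
```

View pics/s4.png

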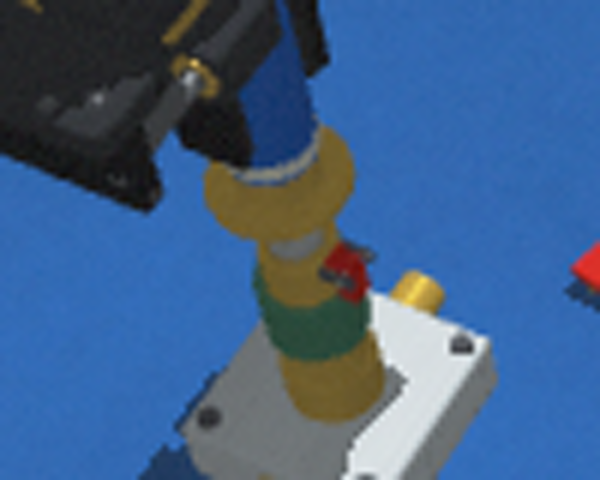

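The nipple tip at (299,245) is centred on the mouth, which spans 257–343 in the crop. Feeling in.

```bash
python3 -m pendant '[0,0,-0.03,0.1,0,0,0,0,0,0]'; python3 -m pendant '[0,0,0,0.1,0,0,0,0,0,0]';python3 -m pendant '[0,0,0,0.08,0,0,0,0,0,0]'
```

```text
time: 13.23
tcp_pos: [0.4702, -0.1153, 0.1848]
tcp_rot: [[0.98, 0.199, -0.0], [0.199, -0.98, 0.0], [-0.0, -0.0, -1.0]]
ft_force: [0.0, 0.2, -1.6]
finger_gap: 0.031
gripper_force: 30.0
time: 13.4
tcp_pos: [0.47, -0.1155, 0.1821]
tcp_rot: [[0.98, 0.198, -0.001], [0.198, -0.98, 0.0], [-0.001, -0.0, -1.0]]
ft_force: [-0.7, 0.0, -0.9]
finger_gap: 0.0313
gripper_force: 30.0
time: 13.57
tcp_pos: [0.4701, -0.1154, 0.1802]
tcp_rot: [[0.98, 0.199, -0.0], [0.199, -0.98, 0.0], [-0.0, -0.0, -1.0]]
ft_force: [0.4, -0.7, -0.5]
finger_gap: 0.0314
gripper_force: 30.0
```

```bash
python3 -m pendant '[0,0,0,0.08,0,0,0,0,0,0]'; python3 -m pendant '[0,0,0,0.08,0,0,0,0,0,0]';python3 -m pendant '[0,0,0,0.08,0,0,0,0,0,0,0,0,0,0,0]'
```

```text
time: 13.73
tcp_pos: [0.4701, -0.1155, 0.1782]
tcp_rot: [[0.98, 0.198, -0.0], [0.198, -0.98, 0.0], [-0.0, -0.0, -1.0]]
ft_force: [0.1, 0.3, -2.2]
finger_gap: 0.0317
gripper_force: 30.0
time: 13.9
tcp_pos: [0.4701, -0.1154, 0.1762]
tcp_rot: [[0.98, 0.199, -0.0], [0.199, -0.98, 0.0], [-0.0, -0.0, -1.0]]
ft_force: [0.3, 0.1, -2.2]
finger_gap: 0.0311
gripper_force: 30.0
time: 14.15
tcp_pos: [0.4703, -0.1155, 0.1744]
tcp_rot: [[0.98, 0.199, -0.0], [0.199, -0.98, -0.0], [-0.0, 0.0, -1.0]]
ft_force: [-0.4, 0.4, -1.0]
finger_gap: 0.0313
gripper_force: 30.0
```

```bash
python3 -m pendant '[0,0,0,0.1,0,0,0,0,0,0]'; python3 -m pendant '[0,0,0,0.1,0,0,0,0,0,0]';python3 -m pendant '[0,0,0,0.1,0,0,0,0,0,0]';python3 -m pendant '[0,0,0,0.1,0,0,0,0,0,0]'
```

```text
time: 14.32
tcp_pos: [0.4701, -0.1155, 0.1716]
tcp_rot: [[0.98, 0.198, -0.001], [0.198, -0.98, 0.0], [-0.0, -0.0, -1.0]]
ft_force: [-0.0, 0.4, -2.5]
finger_gap: 0.0313
gripper_force: 30.0
time: 14.48
tcp_pos: [0.4701, -0.1155, 0.1691]
tcp_rot: [[0.98, 0.199, -0.001], [0.199, -0.98, 0.0], [-0.001, -0.0, -1.0]]
ft_force: [0.3, 0.4, -0.9]
finger_gap: 0.0314
gripper_force: 30.0
time: 14.65
tcp_pos: [0.4701, -0.1155, 0.1666]
tcp_rot: [[0.98, 0.198, -0.0], [0.198, -0.98, 0.0], [-0.0, -0.0, -1.0]]
ft_force: [-1.0, -0.7, -1.3]
finger_gap: 0.0315
gripper_force: 30.0
time: 14.82
tcp_pos: [0.4701, -0.1154, 0.1641]
tcp_rot: [[0.98, 0.198, -0.001], [0.198, -0.98, 0.0], [-0.001, -0.0, -1.0]]
ft_force: [0.2, -0.3, -2.0]
finger_gap: 0.0315
gripper_force: 30.0
```

```bash
python3 -m pendant '[0,0,0,0.1,0,0,0,0,0,0]'; python3 -m pendant '[0,0,0,0.08,0,0,0,0,0,0]';python3 -m pendant '[0,0,0,0.08,0,0,0,0,0,0]'
```

```text
time: 14.98
tcp_pos: [0.4701, -0.1155, 0.1616]
tcp_rot: [[0.98, 0.198, -0.0], [0.198, -0.98, 0.0], [-0.0, -0.0, -1.0]]
ft_force: [0.1, -0.2, 0.8]
finger_gap: 0.0309
gripper_force: 30.0
time: 15.15
tcp_pos: [0.4704, -0.1155, 0.1601]
tcp_rot: [[0.98, 0.198, 0.0], [0.198, -0.98, -0.0], [0.0, 0.0, -1.0]]
ft_force: [-0.8, 0.2, 1.1]
finger_gap: 0.0315
gripper_force: 30.0
time: 15.32
tcp_pos: [0.4705, -0.1155, 0.1582]
tcp_rot: [[0.98, 0.198, 0.0], [0.199, -0.98, -0.0], [0.0, 0.0, -1.0]]
ft_force: [-1.0, -0.3, 2.2]
finger_gap: 0.0313
gripper_force: 30.0
```

Valve spring met near TCP z = 0.162, so home should be near 0.156. Finer steps from here.

```bash
python3 -m pendant '[0,0,0,0.04,0,0,0,0,0,0]'; python3 -m pendant '[0,0,0,0.04,0,0,0,0,0,0]'
```

```text
time: 15.48
tcp_pos: [0.4705, -0.1155, 0.1573]
tcp_rot: [[0.98, 0.199, 0.0], [0.199, -0.98, -0.0], [0.0, 0.0, -1.0]]
ft_force: [-1.1, -0.1, 3.2]
finger_gap: 0.0317
gripper_force: 30.0
time: 15.65
tcp_pos: [0.4706, -0.1155, 0.1567]
tcp_rot: [[0.98, 0.198, 0.001], [0.198, -0.98, -0.0], [0.0, 0.001, -1.0]]
ft_force: [-1.8, 0.6, 5.8]
finger_gap: 0.0312
gripper_force: 30.0
```

```bash
python3 -m pendant '[0,0,0,0.03,0,0,0,0,0,0]'; python3 -m pendant '[0,0,0,0.03,0,0,0,0,0,0]'
```

```text
time: 15.82
tcp_pos: [0.4706, -0.1156, 0.1566]
tcp_rot: [[0.98, 0.198, 0.001], [0.198, -0.98, -0.001], [0.0, 0.001, -1.0]]
ft_force: [-2.3, 0.4, 9.2]
finger_gap: 0.0318
gripper_force: 30.0
time: 15.98
tcp_pos: [0.4707, -0.1156, 0.1564]
tcp_rot: [[0.98, 0.198, 0.001], [0.198, -0.98, -0.001], [0.0, 0.001, -1.0]]
ft_force: [-5.5, 1.8, 13.3]
finger_gap: 0.0316
gripper_force: 30.0
```

```bash
python3 -m pendant '[0,0,0,0.01,0,0,0,0,0,0]'; python3 -c "
from h import *
cv2.imwrite('pics/s5.png',cv2.resize(r.capture('scene')[175:255,170:270,::-1],None,fx=6,fy=6,interpolation=2))"
```

```text
time: 16.15
tcp_pos: [0.4707, -0.1156, 0.1564]
tcp_rot: [[0.98, 0.198, 0.001], [0.198, -0.98, -0.001], [0.0, 0.001, -1.0]]
ft_force: [-4.3, 0.9, 14.6]
finger_gap: 0.0313
gripper_force: 30.0
```

View pics/s5.png

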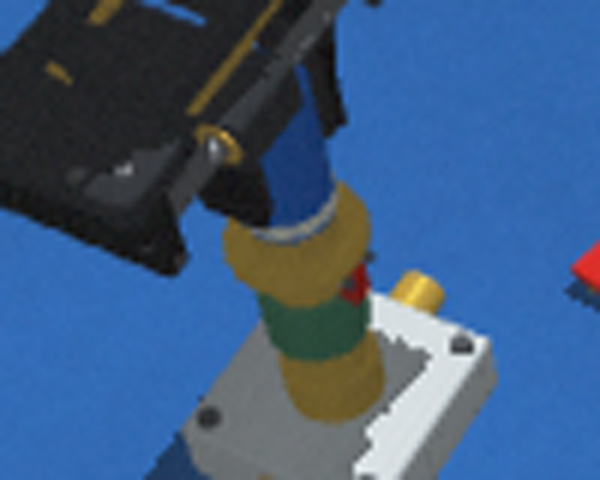

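```bash
python3 -m pendant '[0,0,0,0,0,0,0,0,0,0,0,0,0,0,0]'
python3 - <<'E'
import cv2
for f in("s4","s5"):
    im=cv2.imread(f"pics/{f}.png")
    for x in(300,330):print(f,x,[(y,im[y,x].tolist()) for y in range(300,380,6)])
E
```

```text
time: 16.45
tcp_pos: [0.4707, -0.1156, 0.1564]
tcp_rot: [[0.98, 0.198, 0.001], [0.198, -0.98, -0.001], [0.001, 0.001, -1.0]]
ft_force: [-6.2, 0.4, 14.2]
finger_gap: 0.0312
gripper_force: 30.0
s4 300 [(300, [43, 93, 113]), (306, [50, 84, 84]), (312, [58, 77, 51]), (318, [59, 76, 42]), (324, [59, 73, 41]), (330, [58, 72, 43]), (336, [58, 72, 43]), (342, [59, 73, 43]), (348, [58, 72, 42]), (354, [59, 73, 42]), (360, [52, 83, 77]), (366, [44, 91, 107]), (372, [44, 93, 109]), (378, [44, 95, 113])]
s4 330 [(300, [53, 81, 64]), (306, [60, 76, 43]), (312, [57, 74, 40]), (318, [58, 72, 39]), (324, [59, 74, 42]), (330, [59, 74, 44]), (336, [59, 72, 42]), (342, [57, 71, 42]), (348, [58, 72, 39]), (354, [57, 75, 47]), (360, [50, 86, 89]), (366, [43, 92, 111]), (372, [45, 92, 110]), (378, [44, 91, 109])]
s5 300 [(300, [43, 91, 112]), (306, [50, 84, 85]), (312, [58, 77, 52]), (318, [62, 76, 45]), (324, [63, 75, 45]), (330, [61, 74, 42]), (336, [59, 74, 43]), (342, [60, 75, 44]), (348, [58, 73, 42]), (354, [58, 73, 41]), (360, [50, 83, 76]), (366, [44, 92, 108]), (372, [45, 92, 111]), (378, [43, 93, 111])]
s5 330 [(300, [57, 83, 71]), (306, [58, 76, 46]), (312, [57, 73, 41]), (318, [58, 73, 42]), (324, [59, 75, 42]), (330, [58, 74, 43]), (336, [57, 73, 43]), (342, [57, 72, 42]), (348, [59, 71, 42]), (354, [58, 73, 48]), (360, [46, 85, 87]), (366, [43, 93, 112]), (372, [42, 92, 109]), (378, [43, 92, 110])]
```

The sleeve has not moved, so it is still hooked. I'll press slightly more, well below 38 N.

```bash
python3 -m pendant '[0,0,0,0.02,0,0,0,0,0,0,0,0,0,0,0]';python3 -m pendant '[0,0,0,0.02,0,0,0,0,0,0,0,0,0,0,0]'
```

```text
time: 16.7
tcp_pos: [0.4707, -0.1156, 0.1563]
tcp_rot: [[0.98, 0.198, 0.001], [0.198, -0.98, -0.001], [0.001, 0.001, -1.0]]
ft_force: [-6.9, 1.5, 16.9]
finger_gap: 0.0311
gripper_force: 30.0
time: 16.95
tcp_pos: [0.4707, -0.1156, 0.156]
tcp_rot: [[0.98, 0.198, 0.001], [0.198, -0.98, -0.001], [0.0, 0.001, -1.0]]
ft_force: [-6.8, 1.7, 18.2]
finger_gap: 0.0312
gripper_force: 30.0
```

```bash
python3 -m pendant '[0,-0.03,0,0,0,0,0,0,0,0,0,0,0,0,0]';python3 -m pendant '[0,-0.03,0,0.01,0,0,0,0,0,0,0,0,0,0,0]'
```

```text
time: 17.2
tcp_pos: [0.4705, -0.1156, 0.156]
tcp_rot: [[0.98, 0.198, 0.002], [0.198, -0.98, -0.001], [0.002, 0.002, -1.0]]
ft_force: [-5.4, 2.2, 16.9]
finger_gap: 0.0316
gripper_force: 30.0
time: 17.45
tcp_pos: [0.4703, -0.1156, 0.1558]
tcp_rot: [[0.98, 0.199, 0.003], [0.199, -0.98, -0.001], [0.003, 0.002, -1.0]]
ft_force: [-4.0, 1.7, 17.0]
finger_gap: 0.0312
gripper_force: 30.0
```

```bash
cat >> h.py <<'E'
def sleeve():
    im=r.capture('scene').astype(int);c=im[222:242,219:225].mean(1)
    print("green rows",[y for y in range(222,242) if c[y-222,1]>c[y-222,0]+10],"torque",np.round(r.get_state()["torque"],2))
E
python3 -c "
from h import *
sleeve()"; python3 -m pendant '[0,0.06,0,0,0,0,0,0,0,0]';python3 -m pendant '[0,0.03,0,0.01,0,0,0,0,0,0,0,0,0,0,0]';  python3 -c "
from h import *
sleeve()"
```

```text
green rows [226, 227, 228, 229, 230, 231, 232, 233, 234] torque [0.6  1.   0.03]
time: 17.67
tcp_pos: [0.4707, -0.1156, 0.1558]
tcp_rot: [[0.98, 0.198, 0.0], [0.198, -0.98, -0.001], [0.0, 0.001, -1.0]]
ft_force: [-6.9, 2.0, 20.2]
finger_gap: 0.0309
gripper_force: 30.0
time: 17.92
tcp_pos: [0.4709, -0.1155, 0.1546]
tcp_rot: [[0.98, 0.198, -0.0], [0.198, -0.98, -0.001], [-0.001, 0.001, -1.0]]
ft_force: [-6.0, 1.4, 14.6]
finger_gap: 0.0314
gripper_force: 30.0
green rows [225, 226, 227, 228, 229, 230, 231] torque [0.33 1.5  0.07]
```

It tripped: the sleeve rose by about 3 px and the filter dropped 1.2 mm. Checking by picture.

```bash
python3 -m pendant '[0,-0.03,0,-0.03,0,0,0,0,-0.03,0,0,0,0,0,0,0,0,0,0,0]'; python3 -c "
from h import *
sleeve()
cv2.imwrite('pics/s6.png',cv2.resize(r.capture('scene')[175:255,170:270,::-1],None,fx=6,fy=6,interpolation=2))"
```

```text
time: 18.3
tcp_pos: [0.4706, -0.1155, 0.155]
tcp_rot: [[0.98, 0.198, 0.001], [0.198, -0.98, -0.001], [0.001, 0.001, -1.0]]
ft_force: [-1.3, 0.4, 7.4]
finger_gap: 0.0317
gripper_force: 30.0
green rows [225, 226, 227, 228, 229, 230, 231] torque [ 0.2   0.62 -0.01]
```

View pics/s6.png

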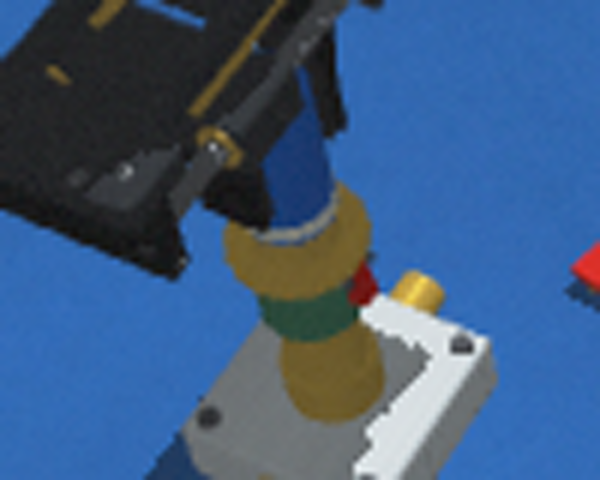

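The sleeve has sprung up (bottom edge 360 → 340 in the crop) and the catch is released. I'll test the lock with a gentle pull.

```bash
python3 -m pendant '[0,0,0,-0.06,0,0,0,0,0,0,0,0,0,0,0]';python3 -m pendant '[0,0,0,-0.08,0,0,0,0,0,0,0,0,0,0,0]';python3 -m pendant '[0,0,0,-0.06,0,0,0,0,0,0,0,0,0,0,0]'; python3 -c "
from h import *
sleeve()"
```

```text
time: 18.65
tcp_pos: [0.4704, -0.1156, 0.1559]
tcp_rot: [[0.98, 0.198, 0.0], [0.198, -0.98, -0.0], [0.0, 0.0, -1.0]]
ft_force: [-0.8, -0.4, 3.0]
finger_gap: 0.0311
gripper_force: 30.0
time: 18.9
tcp_pos: [0.4702, -0.1155, 0.1572]
tcp_rot: [[0.98, 0.198, -0.0], [0.198, -0.98, 0.0], [-0.0, -0.0, -1.0]]
ft_force: [1.0, -0.5, -2.6]
finger_gap: 0.0316
gripper_force: 30.0
time: 19.15
tcp_pos: [0.4696, -0.1156, 0.1576]
tcp_rot: [[0.98, 0.198, -0.002], [0.198, -0.98, 0.001], [-0.001, -0.001, -1.0]]
ft_force: [3.6, -1.8, -15.7]
finger_gap: 0.0316
gripper_force: 30.0
green rows [224, 225, 226, 227, 228, 229, 230, 231] torque [-0.57 -1.14 -0.02]
```

Locked: the pull is resisted with about 16 N after 2.6 mm. I'll relax and release.

```bash
python3 -m pendant '[0,0.02,0,0.1,0,0,0,0,0,0,0.2,0,0,0,0,0.6,0,0,0,0,1,0,0,0,0,1,0,0,0,0,1,0,0,0,0,1,0,0,0,0]'; python3 -m pendant '[1,0,0,0,0,1,0,0,0,0,1,0,0,0,0,1,0,0,0,0,1,0,0,-0.5,0,1,0,0,-0.8,0,1,0,0,-0.8,0,1,0,0,-0.8,0]';  python3 -m pendant '[1,0,0,-0.8,0,1,0,0,-0.5,0,1,0,0,0,0,1,0,0,0,0,1,0,0,0,0,1,0,0,0,0]'; python3 -c "
from h import *
sleeve()
t=cv2.resize(r.capture('scene')[165:245,170:270,::-1],None,fx=6,fy=6,interpolation=2)
cv2.imwrite('pics/s7.png',t)"
```

```text
time: 19.87
tcp_pos: [0.4712, -0.1153, 0.1573]
tcp_rot: [[0.98, 0.199, 0.001], [0.199, -0.98, -0.0], [0.001, 0.001, -1.0]]
ft_force: [0.1, -0.3, 0.4]
finger_gap: 0.057
gripper_force: 0.0
time: 20.53
tcp_pos: [0.4706, -0.1152, 0.23]
tcp_rot: [[0.98, 0.199, -0.001], [0.199, -0.98, 0.0], [-0.0, -0.0, -1.0]]
ft_force: [0.3, -0.2, 0.1]
finger_gap: 0.0869
gripper_force: 0.0
time: 21.03
tcp_pos: [0.47, -0.1153, 0.2603]
tcp_rot: [[0.98, 0.198, -0.002], [0.198, -0.98, 0.001], [-0.002, -0.001, -1.0]]
ft_force: [-0.4, -0.5, -0.1]
finger_gap: 0.0872
gripper_force: 0.0
green rows [224, 225, 226, 227, 228, 229, 230, 231] torque [-0.06  0.    0.04]
```

View pics/s7.png

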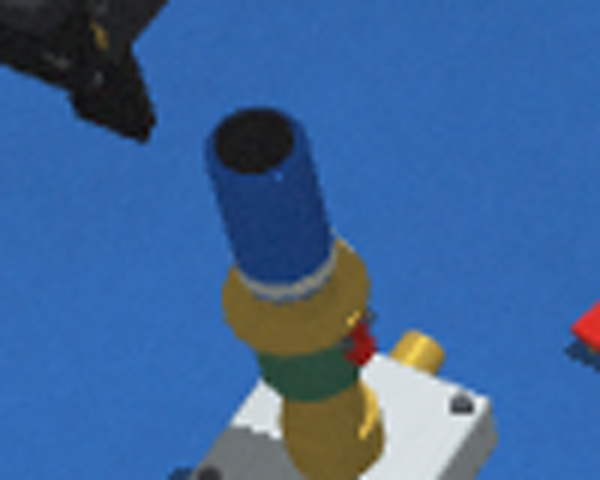

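Run:
```python
from h import *
print(px('scene',np.array([.4706,-.1155,.1975])),px('scene',np.array([.4706,-.1155,.1175])))
a=cv2.imread('pics/scene0.png')[:,:,::-1].astype(int);b=r.capture('scene').astype(int)
for im in(a,b):print([(y,im[y,219:225].mean(0).round().astype(int).tolist()) for y in range(228,236)])
```

```text
[212.39003228 188.50950438] [219.42084487 214.06636819]
[(228, [42, 72, 57]), (229, [42, 72, 57]), (230, [43, 73, 58]), (231, [53, 76, 56]), (232, [106, 90, 45]), (233, [108, 92, 44]), (234, [108, 91, 43]), (235, [110, 92, 45])]
[(228, [43, 74, 58]), (229, [43, 73, 58]), (230, [43, 73, 58]), (231, [52, 76, 55]), (232, [106, 90, 46]), (233, [109, 92, 45]), (234, [109, 91, 43]), (235, [110, 92, 45])]
```

The sleeve edge is exactly where it was when forward, and the cap sits at its predicted upright pixel (212.3,188.5).

```bash
python3 -c "
from cell import r
print(r.hand_in())"
```

```text
the job is handed in; nothing more can be done
None
```

The blue filter is seated and locked in the coupler, with the sleeve sprung forward and the gripper clear, and the job is handed in at about 21 s; the hand-in returned no verdict.

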